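Wedge the rocking soldering hearth

ROBOT

A 6-joint arm with a two-finger parallel gripper is mounted at the origin on the work surface. World frame = base frame: x ahead of the robot, y to its left, z up, the work surface at z = 0. Lengths are in mm, angles in rad, forces in N, time in s.
With the tool pointing down it reaches from about 275 to 750 mm from the base axis. Payload 10.2 kg.
Tool frame: the origin (TCP) lies at the very end of the fingers, on their centre line; the grasp point (between the pads) lies 19 mm behind it; y points along the fingers, x is the direction in which the jaws open and shut, and the axes are right-handed (so a half turn about y gives the same grasp; the last joint's range is limited). The gripper opens to 85 mm and grips with 20 to 120 N. Pads are 22 mm wide; open, the fingers measure 114 mm over their backs; the gripper's body (76 mm by 85 mm) begins 54 mm behind the grasp point. The pads swing forward as they close: fully open they stand 13 mm farther back than shut.
Start: joints at [1.099, 0.313, 1.498, -0, 1.331, -0.223], TCP at [129.289, 508.837, 231.294] pointing down, gripper open.
Joint ranges: [-2.94, 2.94], [-0.97, 2.17], [0.19, 2.56], [-1.23, 4.37], [0.02, 3.11], [-2.88, 2.88]. Speed limits (rad/s): [2.39, 2.39, 3.01, 3.14, 3.14, 3.14].

INTERFACE

Orientations are given as a unit quaternion [w, x, y, z].
In Python, from rig import telemetry, imaging, ctrl gives the robot as it stands.
- The arm moves only by the shell command python3 -m handwheel 'ROWS' [FORCE]. ROWS is JSON, a list of rows, each an object with "delta_pos": the shift along the tool's x, y, z in cm, a list of three; "twist": the turn, a rotation vector about the tool's x, y, z in rad, a list of three; "jaw": the opening, from 0 (shut) to 1 (fully open). A call has exactly 10 rows; each row is the pose to reach, as a shift and turn from the pose commanded when the call began, along the tool's axes at that moment; what a row does not reach only later rows make up. A row lasts 1/12 s, in which the tool goes at most 41.7 mm and 7.16 degrees, less where a joint would pass 70% of its speed; a pose out of reach is approached as far as the arm can. A call with a gripper value outside its range is refused whole. The fingers move at their own pace and stop on an object; FORCE is the grip in N (left out, the last holds). Time passes only in rows, so rows that repeat a pose let the fingers close, or fill a call up. It gives the time, the measured TCP pose, the force and the opening at its end, in the units of the state.
- telemetry.sense(): the state, without advancing time (a new reading comes with each control period).
- imaging.capture(name): name is "scene" or "side" or "wrist"; returns a dict with "frame" (400x640x3 uint8, red, green, blue), "z_map" (400x640 float32, mm along the optical axis (not along the pixel's ray), 0 where there is no reading), "fx", "fy", "cx", "cy" (pixels), "rvec" (rotation vector, rad) and "tvec" (3), from world to camera coordinates, as OpenCV has them. Camera axes: x right, y down, z forward; pixel columns grow to the right and rows downward; lengths in mm; the calibration is good to about 2 mm. A picture is of the moment at which its call begins.
- ctrl.finish_job(): hands the job in, once; it reports no verdict.
The state is a dict: "time_s": time; "joints": joint angles; "dq": joint speeds; "tau": joint torques, N m; "eef_pos": TCP position; "ee_rot": TCP orientation; "force": force on the tool from outside, world axes, zero at the start; "wrist_torque": the same for the moment, N m; "grip_width": opening from 0.0 (shut) to 1.0 (fully open).
Only numpy, scipy, OpenCV 4.12 (cv2) and the standard library are available. Lean on these libraries where they do the work, as an engineer would, in place of code of your own. Each camera call takes 0.05 s, during which the arm holds its last target.

TASK

The soldering hearth rocks on the bench because one of its legs has lost its rubber cap. Using only the fingertips and picking nothing up, press down on the brick's corner above the bare leg until you feel the hearth rock, then push the wooden wedge, thin end first, under that leg until it is snug and the hearth stands level, and press the same corner again, firmly but not hard, to make sure it no longer rocks. Do not shove the hearth out of its place, and leave the other things alone.

Things in the scene. Friction and masses are not known exactly. Their poses are not given: they have to be found in the camera images.
- hearth: soldering hearth, 1.2 kg, free on the bench: cream firebrick (114 mm along x, 230 along y, top 61 mm up) in a black frame 121 x 242 mm on four round legs at x = +-50, y = +-105; three have black rubber caps. Honeycomb board fast on top, x -37 to 53, y -35 to 105, 13 mm thick. Origin: at bench level under its middle; x to its far long side, y to its left, z up. Level when untouched
- test_spot (a point): where to press: on the brick's top, 61 mm above the bench, near the corner above the bare leg; x = -44, y = -98, z = 61 mm in the hearth's frame. Unwedged, 2 to 5 N pressed down here tip the hearth 3 to 6 degrees until the bare leg meets the bench (this spot sinks 5 to 9 mm); let go, it tips back level
- leg_spot (a point): bench-level point on the axis of the bare leg (near right; x = -50, y = -105, z = 0 mm in the hearth's frame). That leg is bare steel, 16 mm across, without cap; its flat end hangs 5 to 9 mm above the bench (differs each time) while the hearth is level
- wedge: wooden wedge lying flat before the bare leg, 90 x 40 mm, 20 mm high at the thick end, 2 mm at the thin end, 30 g. Origin: centre of its underside; x to the thin end (+45 mm; thick end face at -45), z up. Slides at 0.3 N; meets the leg when the leg axis is at x = 38 (gap 5 mm) to 18 (gap 9); then 2 to 4 N make it snug and it stays by friction; far more lifts or shoves the hearth
- third_hand: third-hand stand with three stacked iron discs (66 mm across) and tweezers on top, 105 mm high, standing on the honeycomb board at the hearth's far left; it weighs the hearth down there. Leave alone. Origin: centre of its underside
- flux_jar: white round jar, 48 mm across, 58 mm high, standing on the bench. Leave alone. Origin: centre of its underside
- tweezers: steel tweezers lying on the bench, 160 mm long, 8 mm high. Leave alone. Origin: centre of its underside
- charcoal: black charcoal block 55 x 95 x 28 mm on the bench. Leave alone. Origin: centre of its underside
- ring_dish: small white dish with rings, 84 mm across, 26 mm high. Leave alone. Origin: centre of its underside
- hammer: hammer with a wooden handle lying on the bench, 230 mm long. Leave alone. Origin: centre of its underside
- board_offcut: flat cream piece of honeycomb board, 75 x 48 x 13 mm. Leave alone. Origin: centre of its underside
Not all that is in view belongs to the job. What is meant by the wedge is not blue or turquoise, and is the larger of those in its own colour.

How it is judged:
By the outcome, as a careful person would: the job done as asked, in the order asked, and still so for the second after the job is handed in, with the robot touching nothing.
It also fails if it takes over 64 s, if anything falls off the work surface, if the arm or the gripper's body presses on something with over 40 N, if the wrist force passes 120 N, or if a joint passes its speed limit or range.

## Working session

There is one attempt and no reset: what is moved stays moved. The work goes in short steps, Python scripts to look and compute and a shell command to move; the robot and the scene stay as the last step left them, time stands still between calls to the robot, and variables do not carry over. Pictures are saved under pics/ and viewed, and the job is handed in when it is done.

```bash
ls; mkdir -p pics; cat > h.py <<'E'
import numpy as np, cv2
from rig import telemetry, imaging, ctrl
def cap(n):
    d=imaging.capture(n); np.savez(f'{n}.npz',**d); return d
def load(n):
    return dict(np.load(f'{n}.npz'))
def save(n,im): cv2.imwrite(f'pics/{n}.png',im[:,:,::-1])
def ray(d,u,v):
    R=cv2.Rodrigues(np.array(d['rvec'],float))[0];t=np.array(d['tvec'],float).ravel()
    c=-R.T@t; r=R.T@np.array([(u-d['cx'])/d['fx'],(v-d['cy'])/d['fy'],1.0]); return c,r
def plane(d,u,v,z=0):
    c,r=ray(d,u,v); return c+r*(z-c[2])/r[2]
def proj(d,p):
    K=np.array([[d['fx'],0,d['cx']],[0,d['fy'],d['cy']],[0,0,1.]],float)
    return cv2.projectPoints(np.array(p,float).reshape(-1,1,3),np.array(d['rvec'],float),np.array(d['tvec'],float),K,None)[0].reshape(-1,2)
def pts(d):
    z=d['z_map'].astype(float);v,u=np.indices(z.shape)
    R=cv2.Rodrigues(np.array(d['rvec'],float))[0];t=np.array(d['tvec'],float).ravel()
    P=np.stack([(u-d['cx'])/d['fx']*z,(v-d['cy'])/d['fy']*z,z],-1)
    W=(P-t)@R; W[z==0]=np.nan; return W
E
python3 - <<'E'
from h import *
for n in ['scene','side','wrist']:
    d=cap(n); save(n+'0',d['frame']); print(n,ray(d,320,200))
s=telemetry.sense(); print(s)
E
```

```text
pics
scene (array([1169.00141331, -519.7506258 , 1125.07092489]), array([-0.4554401 ,  0.39963751, -0.79562178]))
side (array([  -3.63301203, -935.64039261,  726.73281725]), array([ 0.47591236,  0.71635831, -0.51027834]))
wrist (array([ 65.17615125, 526.14346972, 372.60824333]), array([ 0.26147141, -0.0618642 , -0.96327592]))
{'time_s': 0.15, 'joints': array([ 1.09860096e+00,  3.13335447e-01,  1.49825308e+00, -1.13218979e-05,
        1.33098678e+00, -2.23403028e-01]), 'dq': array([ 1.55174154e-03, -3.35643360e-03, -4.60816188e-03, -5.62096171e-05,
        6.53475064e-04,  7.79136775e-04]), 'tau': array([ 4.76353046e-05, -4.12377977e+01, -2.59798354e+01, -2.17505517e-04,
        3.29943403e-03, -6.75690944e-05]), 'eef_pos': array([129.20111707, 508.65973866, 230.86295546]), 'ee_rot': array([-0.55802278,  0.55832428,  0.43378625, -0.43441232]), 'force': array([0.52629466, 0.61147352, 0.10981466]), 'wrist_torque': array([ 0.02041456, -0.00440868,  0.0062951 ]), 'grip_width': 1.0002103991993825}
```

View pics/scene0.png

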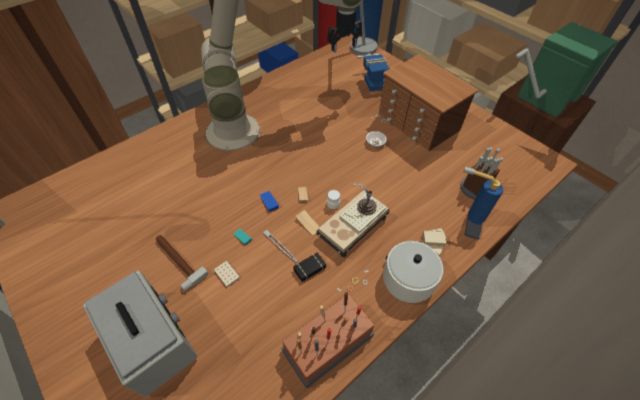

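View pics/side0.png

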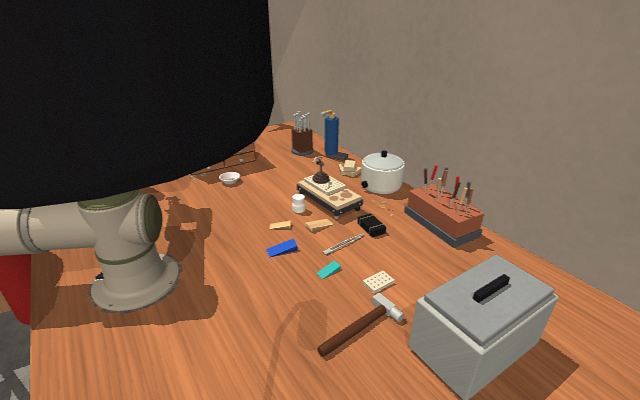

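View pics/wrist0.png

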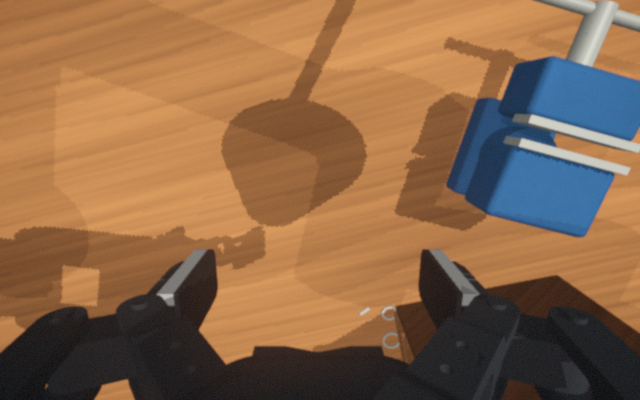

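```bash
python3 - <<'E'
from h import *
a=load('scene')['frame'][165:275,215:400]; b=load('side')['frame'][145:285,255:400]
save('c0',np.vstack([cv2.resize(a,(500,297),interpolation=cv2.INTER_CUBIC),]))
save('c1',cv2.resize(b,(580,560),interpolation=cv2.INTER_CUBIC))
d=load('scene')
for uv in [(308,222),(303,194),(269,201),(243,237),(334,200),(352,225),(310,266)]: print(uv,plane(d,*uv,5).round())
d=load('side')
for uv in [(319,226),(280,226),(283,247)]: print(uv,plane(d,*uv,5).round())
E
```

```text
(308, 222) [575. -53.   5.]
(303, 194) [465.  13.   5.]
(269, 201) [ 410. -103.    5.]
(243, 237) [ 478. -263.    5.]
(334, 200) [561.  82.   5.]
(352, 225) [684.  57.   5.]
(310, 266) [ 712. -158.    5.]
(319, 226) [571. -65.   5.]
(280, 226) [460.   7.   5.]
(283, 247) [ 413. -100.    5.]
```

View pics/c0.png

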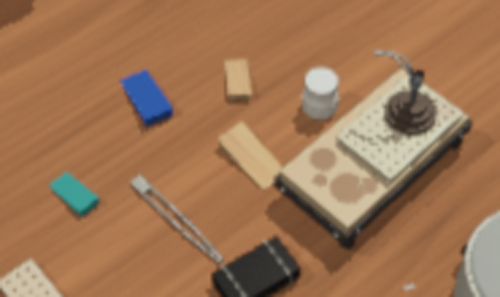

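View pics/c1.png

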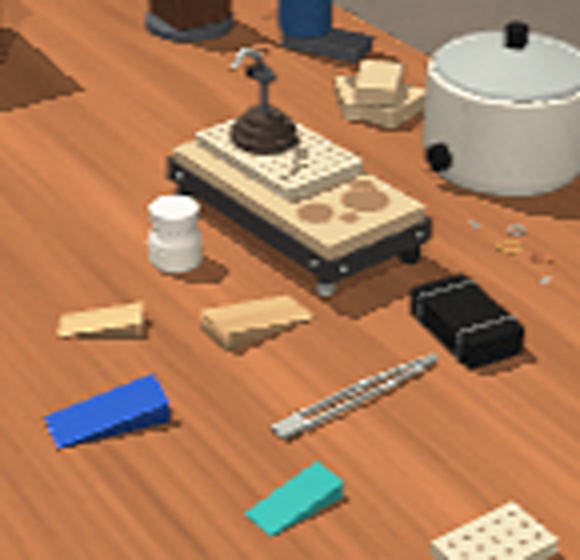

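```bash
python3 - <<'E'
from h import *
for n in ['scene','side']:
    d=load(n); W=pts(d); f=d['frame'].astype(int)
    roi=(abs(W[...,0]-680)<170)&(abs(W[...,1]-60)<190)
    m=roi&(W[...,2]>56)&(W[...,2]<66)
    print(n,m.sum(), np.nanmedian(W[...,2][roi&(W[...,2]<20)]))
    P=W[m][:,:2].astype(np.float32); print(np.median(W[m],0))
    # restrict brick by largest component
    nn,l,st,c=cv2.connectedComponentsWithStats(m.astype(np.uint8)); print(st[1:][st[1:,4]>40])
    k=1+np.argmax(st[1:,4]); 
    m2=roi&(W[...,2]>56)&(W[...,2]<82); nn,l,st,c=cv2.connectedComponentsWithStats(m2.astype(np.uint8));k=1+np.argmax(st[1:,4])
    P=W[l==k][:,:2].astype(np.float32)
    r=cv2.minAreaRect(P); print('rect',r, cv2.boxPoints(r).round())
    # wedge
    roi=(abs(W[...,0]-573)<70)&(abs(W[...,1]+58)<60)
    w=roi&(f[...,0]>170)&(f[...,0]-f[...,2]<125)&(W[...,2]>-3)
    print('wedge',w.sum()); 
    im=np.zeros_like(d['frame']); im[l==k]=[255,0,0]; im[w]=[0,255,0]
    if n=='scene': save('m'+n,cv2.resize(im[165:275,215:400],None,fx=3,fy=3))
    else: save('m'+n,cv2.resize(im[145:285,255:400],None,fx=3,fy=3))
    print(f[222,308],f[226,319],f[210,308])
E
```

```text
scene 994 -0.47537548351994297
[691.13529159  -5.54681056  60.20420712]
[[328 190  12  10  64]
 [319 191  69  59 928]]
rect ((690.261962890625, 52.00823974609375), (115.28607177734375, 232.69052124023438), 4.975621700286865) [[623. 163.]
 [643. -69.]
 [758. -59.]
 [738. 173.]]
wedge 495
[205 174 130] [178 138 100] [167 115  75]
side 635 -0.1397487865908566
[ 6.62115971e+02 -3.41031801e-03  6.04530324e+01]
[[298 180  63  28 580]
 [292 194  12   6  55]]
rect ((688.70849609375, 52.41532897949219), (118.1949691772461, 233.9194793701172), 4.116271495819092) [[621. 165.]
 [638. -68.]
 [756. -60.]
 [739. 173.]]
wedge 608
[242 200 140] [239 192 132] [120  75  46]
```

```bash
cat >> h.py <<'E'
from scipy.spatial.transform import Rotation as Ro
def tool(s=None):
    s=s or telemetry.sense(); q=s['ee_rot']; return np.array(s['eef_pos']),Ro.from_quat([q[1],q[2],q[3],q[0]]).as_matrix()
def st():
    s=telemetry.sense(); p,R=tool(s)
    print('t',round(s['time_s'],2),'p',p.round(1),'F',np.round(s['force'],2),'g',round(s['grip_width'],2)); print('R',R.round(3).tolist(),'q',s['joints'].round(2)); return p,R
def go(target,R2=None):
    """shift in tool axes (cm) + rotvec to target"""
    p,R=st(); print('dpos cm',(R.T@(np.array(target)-p)/10).round(2),'twist',(Ro.from_matrix(R.T@R2).as_rotvec().round(3) if R2 is not None else 0))
E
python3 - <<'E'
from h import *
p,R=st()
d=load('wrist'); c,r=ray(d,320,200); print('cam in tool',(R.T@(c-p)).round(1), 'axis',(R.T@r).round(3), R.T@cv2.Rodrigues(d['rvec'])[0].T)
E
```

```text
t 0.15 p [129.2 508.7 230.9] F [0.53 0.61 0.11] g 1.0
R [[0.246, -0.0, -0.969], [0.969, -0.001, 0.246], [-0.001, -1.0, 0.0]] q [ 1.1   0.31  1.5  -0.    1.33 -0.22]
cam in tool [   1.  -141.7   66.4] axis [ 0.005  0.963 -0.269] [[ 9.99998617e-01  9.39155795e-05 -1.66047685e-03]
 [ 1.62696566e-03 -2.62316542e-01  9.64980510e-01]
 [-3.44943842e-04 -9.64981877e-01 -2.62316332e-01]]
```

```bash
python3 - <<'E'
from h import *
for n in ['scene','side']:
    d=load(n); W=pts(d); f=d['frame'].astype(int)
    roi=(abs(W[...,0]-573)<70)&(abs(W[...,1]+58)<60)
    w=roi&(W[...,2]>3.5)&(f[...,0]>150)
    nn,l,s,c=cv2.connectedComponentsWithStats(w.astype(np.uint8));k=1+np.argmax(s[1:,4])
    P=W[l==k]; r=cv2.minAreaRect(P[:,:2].astype(np.float32)); print(n,len(P),r,cv2.boxPoints(r).round(1).tolist())
    A=np.c_[P[:,:2],np.ones(len(P))]; print(np.linalg.lstsq(A,P[:,2],rcond=None)[0])
def Rd(deg):
    y=np.array([0,0,-1.]);a=np.radians(deg);x=np.array([np.cos(a),np.sin(a),0]);return np.c_[x,y,np.cross(x,y)]
print(Rd(90))
go([520,-60,230],Rd(90))
E
```

```text
scene 240 ((571.5068359375, -54.349945068359375), (96.10570526123047, 46.40018081665039), 2.75201153755188) [[522.4000244140625, -33.5], [524.5999755859375, -79.80000305175781], [620.5999755859375, -75.19999694824219], [618.4000244140625, -28.899999618530273]]
[-1.71379938e-01 -3.13346056e-02  1.07302854e+02]
side 161 ((572.3649291992188, -45.94850158691406), (89.11455535888672, 63.65774154663086), 3.078082799911499) [[526.2000122070312, -16.600000381469727], [529.5999755859375, -80.0999984741211], [618.5999755859375, -75.30000305175781], [615.0999755859375, -11.800000190734863]]
[-1.44379729e-01 -4.03376684e-02  9.12993415e+01]
[[ 6.123234e-17  0.000000e+00 -1.000000e+00]
 [ 1.000000e+00  0.000000e+00  6.123234e-17]
 [ 0.000000e+00 -1.000000e+00  0.000000e+00]]
t 0.15 p [129.2 508.7 230.9] F [0.53 0.61 0.11] g 1.0
R [[0.246, -0.0, -0.969], [0.969, -0.001, 0.246], [-0.001, -1.0, 0.0]] q [ 1.1   0.31  1.5  -0.    1.33 -0.22]
dpos cm [-45.49   0.12 -51.88] twist [-0.    -0.249 -0.001]
```

View pics/mside.png

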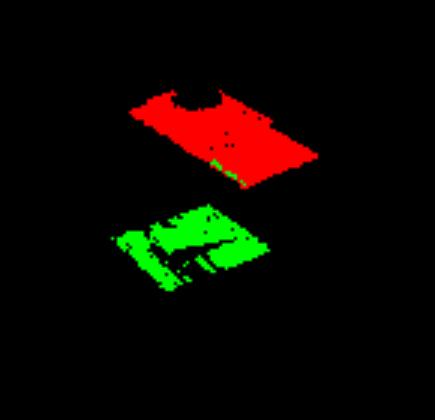

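The larger wooden wedge (scene 308,222 / side 319,226) fits: same wood colour as the small one at scene (303,194), but bigger and pointing at the bare leg. The others at (269,201) and (243,237) are blue and turquoise. I move over it for an enlarged wrist view.

```bash
python3 -m handwheel '[{"delta_pos":[-45.5,0,-51.9],"twist":[0,-0.249,0],"jaw":0},{"delta_pos":[-45.5,0,-51.9],"twist":[0,-0.249,0],"jaw":0},{"delta_pos":[-45.5,0,-51.9],"twist":[0,-0.249,0],"jaw":0},{"delta_pos":[-45.5,0,-51.9],"twist":[0,-0.249,0],"jaw":0},{"delta_pos":[-45.5,0,-51.9],"twist":[0,-0.249,0],"jaw":0},{"delta_pos":[-45.5,0,-51.9],"twist":[0,-0.249,0],"jaw":0},{"delta_pos":[-45.5,0,-51.9],"twist":[0,-0.249,0],"jaw":0},{"delta_pos":[-45.5,0,-51.9],"twist":[0,-0.249,0],"jaw":0},{"delta_pos":[-45.5,0,-51.9],"twist":[0,-0.249,0],"jaw":0},{"delta_pos":[-45.5,0,-51.9],"twist":[0,-0.249,0],"jaw":0}]'
python3 - <<'E'
from h import *
def Rd(deg):
    y=np.array([0,0,-1.]);a=np.radians(deg);x=np.array([np.cos(a),np.sin(a),0]);return np.c_[x,y,np.cross(x,y)]
go([520,-60,230],Rd(90))
E
```

```text
time_s: 0.98
eef_pos: [361.5, 170.2, 231.4]
ee_rot: [-0.5, 0.5, 0.5, -0.5]
force: [0.8, 1.2, -0.2]
grip_width: 0.003
t 0.98 p [361.5 170.2 231.4] F [ 0.84  1.15 -0.23] g 0.0
R [[-0.0, 0.0, -1.0], [1.0, 0.0, -0.0], [0.0, -1.0, -0.0]] q [ 0.14  0.03  1.84  0.    1.27 -1.43]
dpos cm [-23.02   0.15 -15.84] twist [0. 0. 0.]
```

```bash
python3 -m handwheel '[{"delta_pos":[-23,0,-15.8],"twist":[0,0,0],"jaw":0},{"delta_pos":[-23,0,-15.8],"twist":[0,0,0],"jaw":0},{"delta_pos":[-23,0,-15.8],"twist":[0,0,0],"jaw":0},{"delta_pos":[-23,0,-15.8],"twist":[0,0,0],"jaw":0},{"delta_pos":[-23,0,-15.8],"twist":[0,0,0],"jaw":0},{"delta_pos":[-23,0,-15.8],"twist":[0,0,0],"jaw":0},{"delta_pos":[-23,0,-15.8],"twist":[0,0,0],"jaw":0},{"delta_pos":[-23,0,-15.8],"twist":[0,0,0],"jaw":0},{"delta_pos":[-23,0,-15.8],"twist":[0,0,0],"jaw":0},{"delta_pos":[-23,0,-15.8],"twist":[0,0,0],"jaw":0}]'
python3 - <<'E'
from h import *
st(); d=cap('wrist'); save('w1',d['frame'])
E
```

```text
time_s: 1.82
eef_pos: [518.6, -57.3, 231.1]
ee_rot: [0.5, -0.5, -0.5, 0.5]
force: [-0.2, -0.0, 0.4]
grip_width: -0.002
t 1.82 p [518.6 -57.3 231.1] F [-0.23 -0.02  0.37] g -0.0
R [[-0.0, -0.001, -1.0], [1.0, 0.001, -0.0], [0.001, -1.0, 0.001]] q [-0.33  0.31  1.51  0.    1.33 -1.91]
```

View pics/w1.png

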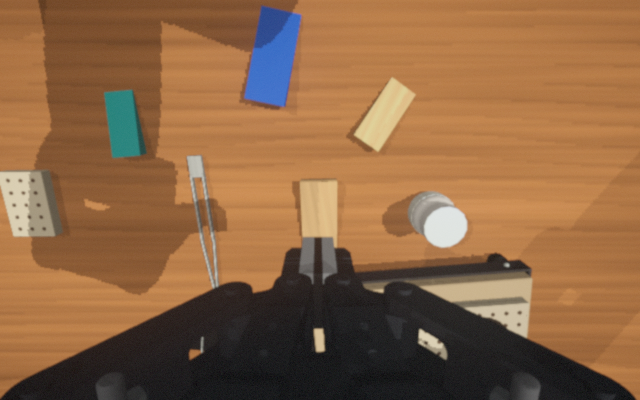

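```bash
python3 - <<'E'
from h import *
d=load('wrist'); f=d['frame']; c=f[150:300,260:560]; save('w1c',cv2.resize(c,None,fx=2.6,fy=2.6,interpolation=cv2.INTER_CUBIC))
hsv=cv2.cvtColor(f,cv2.COLOR_RGB2HSV)
for p in [(200,318),(200,280),(230,318),(120,385)]: print(f[p],hsv[p])
W=pts(d); 
for p in [(185,318),(200,318),(230,318),(200,280)]: print(W[p].round(1))
E
```

```text
[216 180 129] [ 18 103 216]
[200 141  83] [ 15 149 200]
[212 176 125] [ 18 105 212]
[224 203 149] [ 22  85 224]
[534.6 -56.3  17.1]
[551.9 -56.3  15.4]
[589.9 -56.3   7.5]
[556.4 -99.8  -0.6]
```

View pics/w1c.png

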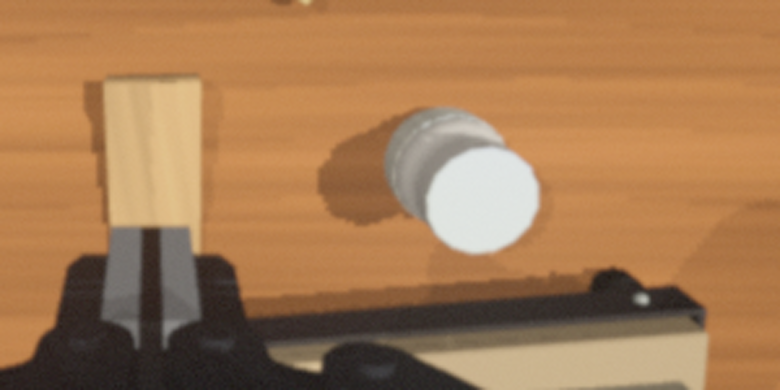

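```bash
python3 - <<'E'
from h import *
d=load('wrist')
for uv,z in [((299.6,180),20),((337.3,179.2),20),((337.3,246),4.5),((302,236.5),6)]: print(uv,plane(d,*uv,z).round(1))
f=d['frame']; hsv=cv2.cvtColor(f,cv2.COLOR_RGB2HSV).astype(int)
m=((hsv[...,1]<125)&(f[...,0]>190)).astype(np.uint8); m[:170]=0;m[250:]=0;m[:,:290]=0;m[:,345:]=0
W=pts(d)
L=[];Rr=[]
for v in range(185,234,4):
    u=np.where(m[v])[0]; z=np.interp(v,[180,246],[20,4.5])
    a=plane(d,u.min()-.5,v,z);b=plane(d,u.max()+.5,v,z); L.append(a);Rr.append(b)
L=np.array(L);Rr=np.array(Rr)
for A in (L,Rr): print(np.polyfit(A[:,0],A[:,1],1), A[0].round(1),A[-1].round(1))
C=(L+Rr)/2; k=np.polyfit(C[:,0],C[:,1],1); print('axis yaw deg',np.degrees(np.arctan(k[0])),'y at 575',np.polyval(k,575),'y at 648', np.polyval(k,648))
# hearth near frame top edge
c=f[255:300,340:540]
g=[]
for u in range(370,485,8):
    col=f[250:285,u].astype(int).sum(1); v=250+np.argmax(np.diff(col)[:]<-100); g.append((u,v))
print(g)
# brick top from wrist depth
for n in ['wrist']:
    mm=(W[...,2]>57)&(W[...,2]<64)&(W[...,0]>600)&(W[...,1]>0)
    v,u=np.where(mm); 
    P=W[mm]; 
    bins=np.arange(20,160,10); e=[(b,P[(P[:,1]>b)&(P[:,1]<b+10),0].min().round(1)) for b in bins if ((P[:,1]>b)&(P[:,1]<b+10)).any()]
    print(e)
E
```

```text
(299.6, 180) [528.5 -75.9  20. ]
(337.3, 179.2) [527.6 -35.7  20. ]
(337.3, 246) [611.  -33.6   4.5]
(302, 236.5) [598.5 -74.8   6. ]
[ 2.06097778e-02 -8.71566055e+01] [534.2 -76.1  18.8] [593.6 -75.3   7.6]
[ 1.76367606e-02 -4.55331781e+01] [534.2 -35.3  18.8] [593.5 -34.9   7.6]
axis yaw deg 1.0955548082509166 y at 575 -55.3490019693999 y at 648 -53.952996018670426
[(370, np.int64(250)), (378, np.int64(250)), (386, np.int64(250)), (394, np.int64(250)), (402, np.int64(250)), (410, np.int64(250)), (418, np.int64(250)), (426, np.int64(250)), (434, np.int64(250)), (442, np.int64(250)), (450, np.int64(250)), (458, np.int64(250)), (466, np.int64(250)), (474, np.int64(250)), (482, np.int64(250))]
[(np.int64(40), np.float64(631.0)), (np.int64(50), np.float64(630.3)), (np.int64(60), np.float64(630.1)), (np.int64(70), np.float64(628.9)), (np.int64(80), np.float64(627.8)), (np.int64(90), np.float64(626.9)), (np.int64(100), np.float64(625.9)), (np.int64(110), np.float64(625.2)), (np.int64(120), np.float64(624.4)), (np.int64(130), np.float64(624.0)), (np.int64(140), np.float64(622.6)), (np.int64(150), np.float64(621.6))]
```

```bash
python3 -m handwheel '[{"delta_pos":[0.8,2,-13.4],"twist":[0,0,0],"jaw":0},{"delta_pos":[0.8,4,-13.4],"twist":[0,0,0],"jaw":0},{"delta_pos":[0.8,6,-13.4],"twist":[0,0,0],"jaw":0},{"delta_pos":[0.8,9,-13.4],"twist":[0,0,0],"jaw":0},{"delta_pos":[0.8,12,-13.4],"twist":[0,0,0],"jaw":0},{"delta_pos":[0.8,14,-13.4],"twist":[0,0,0],"jaw":0},{"delta_pos":[0.8,15.6,-13.4],"twist":[0,0,0],"jaw":0},{"delta_pos":[0.8,15.6,-13.4],"twist":[0,0,0],"jaw":0},{"delta_pos":[0.8,15.6,-13.4],"twist":[0,0,0],"jaw":0},{"delta_pos":[0.8,15.6,-13.4],"twist":[0,0,0],"jaw":0}]'
python3 - <<'E'
from h import *
st(); d=cap('side'); save('s1',cv2.resize(d['frame'][130:260,260:420],None,fx=4,fy=4,interpolation=cv2.INTER_CUBIC))
d=cap('scene'); save('sc1',cv2.resize(d['frame'][150:280,270:430],None,fx=4,fy=4,interpolation=cv2.INTER_CUBIC)); st()
E
```

```text
time_s: 2.7
eef_pos: [653.6, -49.3, 77.3]
ee_rot: [-0.499, 0.501, 0.501, -0.5]
force: [-0.5, -0.6, 0.7]
grip_width: 0.0
t 2.7 p [653.6 -49.3  77.3] F [-0.5  -0.64  0.66] g 0.0
R [[-0.001, 0.003, -1.0], [1.0, -0.001, -0.001], [-0.001, -1.0, -0.003]] q [-0.25  0.74  1.24  0.    1.16 -1.83]
t 2.8 p [653.6 -49.7  77.3] F [-0.75 -0.41 -0.7 ] g 0.0
R [[-0.001, 0.003, -1.0], [1.0, -0.001, -0.001], [-0.001, -1.0, -0.003]] q [-0.25  0.74  1.24  0.    1.16 -1.83]
```

View pics/s1.png

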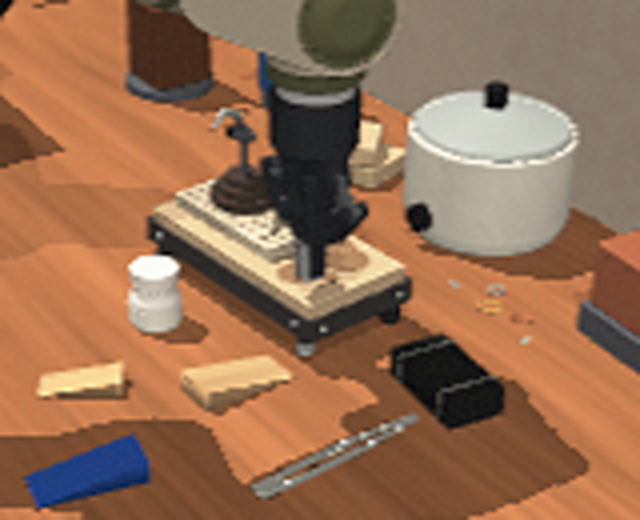

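View pics/sc1.png

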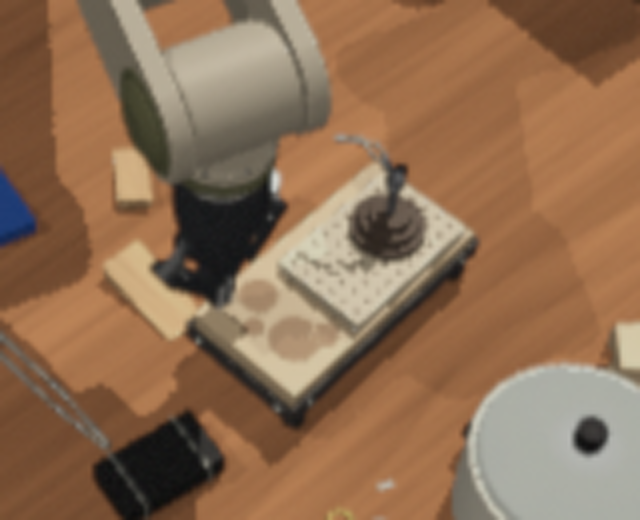

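```bash
python3 -m handwheel '[{"delta_pos":[0,0.4,0],"twist":[0,0,0],"jaw":0},{"delta_pos":[0,0.8,0],"twist":[0,0,0],"jaw":0},{"delta_pos":[0,1.0,0],"twist":[0,0,0],"jaw":0},{"delta_pos":[0,1.1,0],"twist":[0,0,0],"jaw":0},{"delta_pos":[0,1.2,0],"twist":[0,0,0],"jaw":0},{"delta_pos":[0,1.3,0],"twist":[0,0,0],"jaw":0},{"delta_pos":[0,1.3,0],"twist":[0,0,0],"jaw":0},{"delta_pos":[0,1.3,0],"twist":[0,0,0],"jaw":0},{"delta_pos":[0,1.3,0],"twist":[0,0,0],"jaw":0},{"delta_pos":[0,1.3,0],"twist":[0,0,0],"jaw":0}]'; python3 -c "from h import *;st()"
```

```text
time_s: 3.63
eef_pos: [653.0, -49.8, 62.5]
ee_rot: [-0.5, 0.5, 0.5, -0.5]
force: [0.5, 0.4, -0.8]
grip_width: -0.002
t 3.63 p [653.  -49.8  62.5] F [ 0.46  0.37 -0.76] g -0.0
R [[-0.0, 0.0, -1.0], [1.0, -0.0, -0.0], [-0.0, -1.0, -0.0]] q [-0.25  0.75  1.25 -0.    1.13 -1.83]
```

```bash
python3 -m handwheel '[{"delta_pos":[0,0.05,0],"twist":[0,0,0],"jaw":0},{"delta_pos":[0,0.1,0],"twist":[0,0,0],"jaw":0},{"delta_pos":[0,0.15,0],"twist":[0,0,0],"jaw":0},{"delta_pos":[0,0.2,0],"twist":[0,0,0],"jaw":0},{"delta_pos":[0,0.25,0],"twist":[0,0,0],"jaw":0},{"delta_pos":[0,0.3,0],"twist":[0,0,0],"jaw":0},{"delta_pos":[0,0.35,0],"twist":[0,0,0],"jaw":0},{"delta_pos":[0,0.4,0],"twist":[0,0,0],"jaw":0},{"delta_pos":[0,0.4,0],"twist":[0,0,0],"jaw":0},{"delta_pos":[0,0.4,0],"twist":[0,0,0],"jaw":0}]'; python3 -c "from h import *;st()"
```

```text
time_s: 4.47
eef_pos: [653.1, -50.0, 58.5]
ee_rot: [-0.5, 0.5, 0.5, -0.5]
force: [-2.8, -2.2, 4.7]
grip_width: 0.0
t 4.47 p [653.1 -50.   58.5] F [-2.76 -2.19  4.66] g 0.0
R [[-0.0, 0.0, -1.0], [1.0, -0.0, -0.0], [-0.0, -1.0, -0.0]] q [-0.25  0.76  1.25 -0.    1.13 -1.83]
```

```bash
python3 -m handwheel '[{"delta_pos":[0,0.02,0],"twist":[0,0,0],"jaw":0},{"delta_pos":[0,0.04,0],"twist":[0,0,0],"jaw":0},{"delta_pos":[0,0.06,0],"twist":[0,0,0],"jaw":0},{"delta_pos":[0,0.08,0],"twist":[0,0,0],"jaw":0},{"delta_pos":[0,0.1,0],"twist":[0,0,0],"jaw":0},{"delta_pos":[0,0.12,0],"twist":[0,0,0],"jaw":0},{"delta_pos":[0,0.14,0],"twist":[0,0,0],"jaw":0},{"delta_pos":[0,0.16,0],"twist":[0,0,0],"jaw":0},{"delta_pos":[0,0.18,0],"twist":[0,0,0],"jaw":0},{"delta_pos":[0,0.2,0],"twist":[0,0,0],"jaw":0}]'; python3 - <<'E'
from h import *
st(); d=cap('side'); save('s2',cv2.resize(d['frame'][130:260,260:420],None,fx=4,fy=4,interpolation=cv2.INTER_CUBIC))
W=pts(d); a=load('side')
E
```

```text
time_s: 5.3
eef_pos: [653.0, -49.9, 56.4]
ee_rot: [0.5, -0.5, -0.5, 0.5]
force: [-3.4, -3.0, 5.2]
grip_width: -0.004
t 5.3 p [653.  -49.9  56.4] F [-3.4  -3.03  5.19] g -0.0
R [[-0.0, -0.0, -1.0], [1.0, -0.0, -0.0], [-0.0, -1.0, 0.0]] q [-0.25  0.76  1.26 -0.    1.12 -1.83]
```

View pics/s2.png

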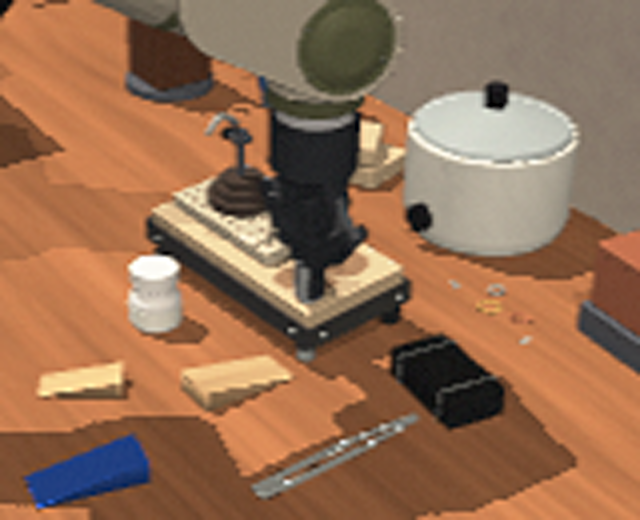

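```bash
python3 -m handwheel '[{"delta_pos":[-0.03,0.02,0.05],"twist":[0,0,0],"jaw":0},{"delta_pos":[-0.06,0.04,0.1],"twist":[0,0,0],"jaw":0},{"delta_pos":[-0.09,0.06,0.15],"twist":[0,0,0],"jaw":0},{"delta_pos":[-0.12,0.08,0.2],"twist":[0,0,0],"jaw":0},{"delta_pos":[-0.14,0.1,0.24],"twist":[0,0,0],"jaw":0},{"delta_pos":[-0.16,0.12,0.28],"twist":[0,0,0],"jaw":0},{"delta_pos":[-0.18,0.14,0.3],"twist":[0,0,0],"jaw":0},{"delta_pos":[-0.19,0.16,0.32],"twist":[0,0,0],"jaw":0},{"delta_pos":[-0.2,0.18,0.34],"twist":[0,0,0],"jaw":0},{"delta_pos":[-0.2,0.2,0.35],"twist":[0,0,0],"jaw":0}]'; python3 - <<'E'
from h import *
st()
E
```

```text
time_s: 6.18
eef_pos: [650.2, -51.4, 55.2]
ee_rot: [-0.499, 0.5, 0.501, -0.499]
force: [3.6, 2.8, 8.7]
grip_width: 0.003
t 6.18 p [650.2 -51.4  55.2] F [3.6  2.81 8.73] g 0.0
R [[-0.0, 0.002, -1.0], [1.0, 0.0, -0.0], [0.0, -1.0, -0.002]] q [-0.26  0.76  1.27  0.    1.11 -1.83]
```

```bash
python3 -m handwheel '[{"delta_pos":[0.1,-0.05,-0.17],"twist":[0,0,0],"jaw":0},{"delta_pos":[0.12,-0.15,-0.2],"twist":[0,0,0],"jaw":0},{"delta_pos":[0.14,-0.25,-0.24],"twist":[0,0,0],"jaw":0},{"delta_pos":[0.16,-0.35,-0.28],"twist":[0,0,0],"jaw":0},{"delta_pos":[0.18,-0.45,-0.32],"twist":[0,0,0],"jaw":0},{"delta_pos":[0.2,-0.55,-0.35],"twist":[0,0,0],"jaw":0},{"delta_pos":[0.2,-0.7,-0.35],"twist":[0,0,0],"jaw":0},{"delta_pos":[0.2,-1.0,-0.35],"twist":[0,0,0],"jaw":0},{"delta_pos":[0.2,-2.0,-0.35],"twist":[0,0,0],"jaw":0},{"delta_pos":[0.2,-4.0,-0.35],"twist":[0,0,0],"jaw":0}]'; python3 - <<'E'
from h import *
st()
d=cap('side'); save('s3',cv2.resize(d['frame'][130:260,260:420],None,fx=4,fy=4,interpolation=cv2.INTER_CUBIC))
W=pts(d)
m=(abs(W[...,0]-680)<90)&(abs(W[...,1]-30)<150)&(W[...,2]>52)&(W[...,2]<64)
P=W[m];A=np.c_[P[:,:2]-[690,52],np.ones(len(P))];print(np.linalg.lstsq(A,P[:,2],rcond=None)[0])
d=cap('scene');W=pts(d)
m2=(abs(W[...,0]-690)<85)&(abs(W[...,1]-52)<140)&(W[...,2]>56)&(W[...,2]<82)
nn,l,s,c=cv2.connectedComponentsWithStats(m2.astype(np.uint8));k=1+np.argmax(s[1:,4])
r=cv2.minAreaRect(W[l==k][:,:2].astype(np.float32)); print(r,cv2.boxPoints(r).round())
E
```

```text
time_s: 7.02
eef_pos: [651.7, -49.5, 92.9]
ee_rot: [0.501, -0.499, -0.499, 0.501]
force: [0.3, -1.1, -0.3]
grip_width: 0.001
t 7.02 p [651.7 -49.5  92.9] F [ 0.28 -1.06 -0.3 ] g 0.0
R [[-0.0, -0.005, -1.0], [1.0, 0.001, -0.0], [0.001, -1.0, 0.005]] q [-0.25  0.72  1.23 -0.    1.2  -1.83]
[1.75439472e-02 8.97338801e-03 6.02961562e+01]
((690.7750244140625, 52.883644104003906), (115.84496307373047, 232.38475036621094), 5.32315731048584) [[622. 163.]
 [644. -68.]
 [759. -57.]
 [738. 174.]]
```

View pics/s3.png

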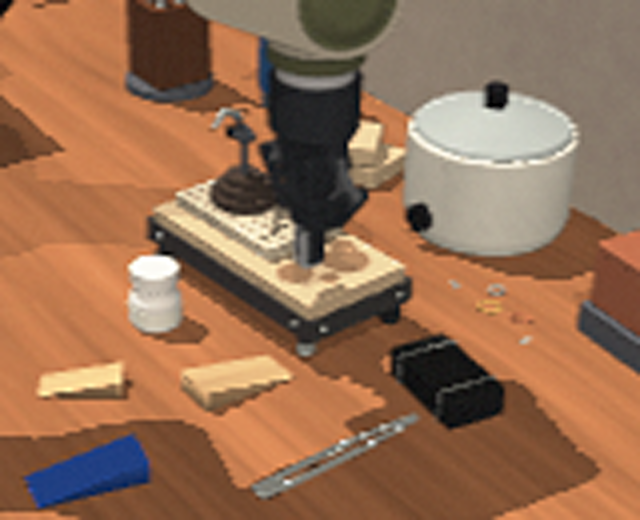

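```bash
python3 -m handwheel '[{"delta_pos":[-0.2,0,4],"twist":[0,0,0],"jaw":0},{"delta_pos":[-0.4,0,8],"twist":[0,-0.02,0],"jaw":0},{"delta_pos":[-0.6,0,12],"twist":[0,-0.02,0],"jaw":0},{"delta_pos":[-0.6,0,15.4],"twist":[0,-0.02,0],"jaw":0},{"delta_pos":[-0.6,0,15.4],"twist":[0,-0.02,0],"jaw":0},{"delta_pos":[-0.6,3,15.4],"twist":[0,-0.02,0],"jaw":0},{"delta_pos":[-0.6,6,15.4],"twist":[0,-0.02,0],"jaw":0},{"delta_pos":[-0.6,8,15.4],"twist":[0,-0.02,0],"jaw":0},{"delta_pos":[-0.6,8.6,15.4],"twist":[0,-0.02,0],"jaw":0},{"delta_pos":[-0.6,8.6,15.4],"twist":[0,-0.02,0],"jaw":0}]'; python3 - <<'E'
from h import *
st()
d=cap('wrist'); save('w2',d['frame'])
E
```

```text
time_s: 7.95
eef_pos: [498.4, -55.6, 7.2]
ee_rot: [0.496, -0.494, -0.505, 0.505]
force: [-0.2, 0.2, 0.4]
grip_width: -0.001
t 7.95 p [498.4 -55.6   7.2] F [-0.24  0.19  0.39] g -0.0
R [[-0.02, -0.003, -1.0], [1.0, 0.001, -0.02], [0.001, -1.0, 0.003]] q [-0.35  0.57  1.79 -0.    0.79 -1.94]
```

View pics/w2.png

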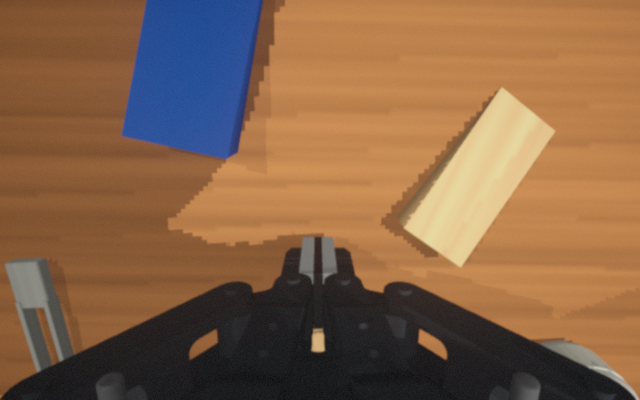

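```bash
python3 -m handwheel '[{"delta_pos":[0,0,-0.8],"twist":[0,0,0],"jaw":0},{"delta_pos":[0,0,-1.4],"twist":[0,0,0],"jaw":0},{"delta_pos":[0,0,-1.8],"twist":[0,0,0],"jaw":0},{"delta_pos":[0,0,-2.2],"twist":[0,0,0],"jaw":0},{"delta_pos":[0,0,-2.6],"twist":[0,0,0],"jaw":0},{"delta_pos":[0,0,-3.0],"twist":[0,0,0],"jaw":0},{"delta_pos":[0,0,-3.4],"twist":[0,0,0],"jaw":0},{"delta_pos":[0,0,-3.8],"twist":[0,0,0],"jaw":0},{"delta_pos":[0,0,-4.2],"twist":[0,0,0],"jaw":0},{"delta_pos":[0,0,-4.5],"twist":[0,0,0],"jaw":0}]'; python3 - <<'E'
from h import *
st()
d=cap('side'); save('s4',cv2.resize(d['frame'][160:260,270:400],None,fx=6,fy=6,interpolation=cv2.INTER_CUBIC))
d=cap('scene'); save('sc4',cv2.resize(d['frame'][180:260,280:400],None,fx=6,fy=6,interpolation=cv2.INTER_CUBIC));st()
E
```

```text
time_s: 8.83
eef_pos: [544.4, -54.9, 8.3]
ee_rot: [-0.495, 0.495, 0.505, -0.505]
force: [-0.5, -0.5, -0.0]
grip_width: -0.001
t 8.83 p [544.4 -54.9   8.3] F [-0.45 -0.46 -0.02] g -0.0
R [[-0.02, 0.0, -1.0], [1.0, -0.0, -0.02], [-0.0, -1.0, -0.0]] q [-0.31  0.64  1.65 -0.    0.85 -1.91]
t 8.93 p [544.4 -54.9   8.3] F [-0.06 -0.24  0.04] g -0.0
R [[-0.02, 0.0, -1.0], [1.0, -0.0, -0.02], [-0.0, -1.0, -0.0]] q [-0.31  0.64  1.65 -0.    0.85 -1.91]
```

View pics/s4.png

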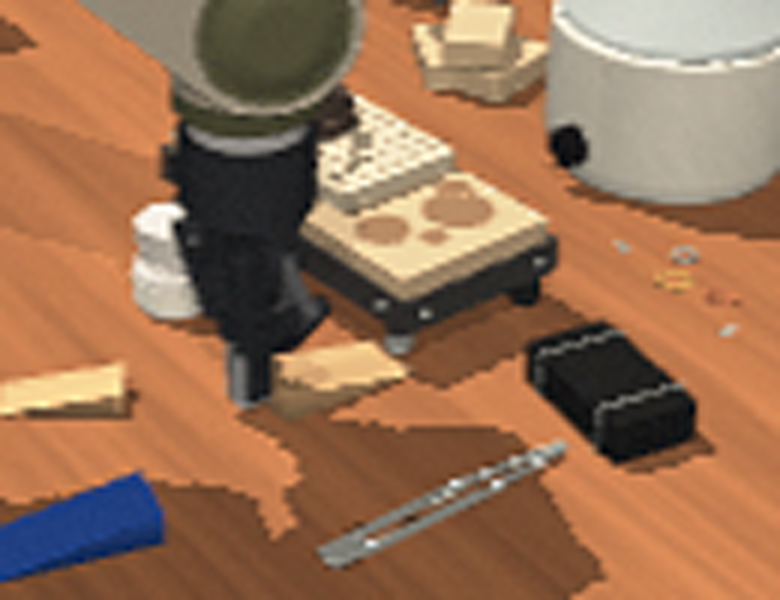

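View pics/sc4.png

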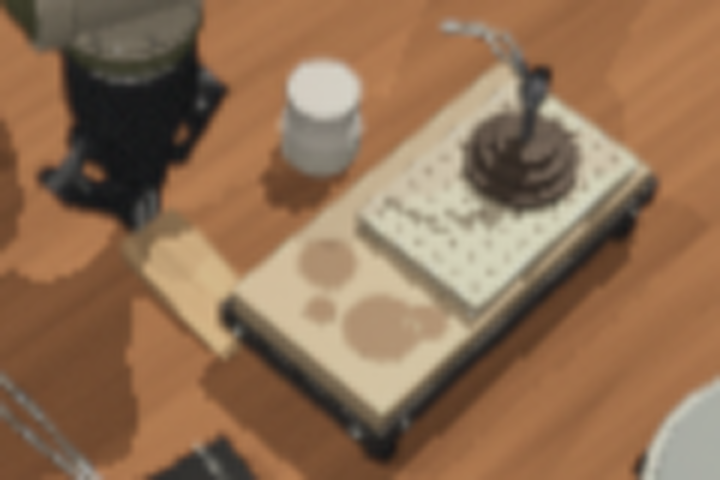

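```bash
python3 - <<'E'
from h import *
d=load('scene')
for uv,z in [((300.8,220.8),20),((318,239.2),2),((309.2,215),20)]: print('sc',plane(d,*uv,z).round(1))
d=load('side')
for uv,z in [((337.8,221.7),2),((332.5,217.2),2),((316,225),20)]: print('si',plane(d,*uv,z).round(1))
E
```

```text
sc [562.4 -75.4  20. ]
sc [650. -71.   2.]
sc [562.3 -37.2  20. ]
si [642.6 -75.2   2. ]
si [643.6 -41.8   2. ]
si [554.1 -72.7  20. ]
```

```bash
python3 -m handwheel '[{"delta_pos":[0,0,-0.1],"twist":[0,0,0],"jaw":0},{"delta_pos":[0,0,-0.2],"twist":[0,0,0],"jaw":0},{"delta_pos":[0,0,-0.3],"twist":[0,0,0],"jaw":0},{"delta_pos":[0,0,-0.4],"twist":[0,0,0],"jaw":0},{"delta_pos":[0,0,-0.5],"twist":[0,0,0],"jaw":0},{"delta_pos":[0,0,-0.6],"twist":[0,0,0],"jaw":0},{"delta_pos":[0,0,-0.7],"twist":[0,0,0],"jaw":0},{"delta_pos":[0,0,-0.8],"twist":[0,0,0],"jaw":0},{"delta_pos":[0,0,-0.9],"twist":[0,0,0],"jaw":0},{"delta_pos":[0,0,-0.9],"twist":[0,0,0],"jaw":0}]'; python3 -c "from h import *;st()"
```

```text
time_s: 9.77
eef_pos: [553.2, -54.8, 8.4]
ee_rot: [-0.495, 0.495, 0.505, -0.505]
force: [-0.6, -0.7, 0.1]
grip_width: 0.001
t 9.77 p [553.2 -54.8   8.4] F [-0.64 -0.74  0.08] g 0.0
R [[-0.02, 0.0, -1.0], [1.0, -0.0, -0.02], [-0.0, -1.0, -0.0]] q [-0.31  0.65  1.62 -0.    0.87 -1.9 ]
```

```bash
python3 -m handwheel '[{"delta_pos":[0,0,-0.05],"twist":[0,0,0],"jaw":0},{"delta_pos":[0,0,-0.1],"twist":[0,0,0],"jaw":0},{"delta_pos":[0,0,-0.15],"twist":[0,0,0],"jaw":0},{"delta_pos":[0,0,-0.2],"twist":[0,0,0],"jaw":0},{"delta_pos":[0,0,-0.25],"twist":[0,0,0],"jaw":0},{"delta_pos":[0,0,-0.3],"twist":[0,0,0],"jaw":0},{"delta_pos":[0,0,-0.35],"twist":[0,0,0],"jaw":0},{"delta_pos":[0,0,-0.4],"twist":[0,0,0],"jaw":0},{"delta_pos":[0,0,-0.4],"twist":[0,0,0],"jaw":0},{"delta_pos":[0,0,-0.4],"twist":[0,0,0],"jaw":0}]'; python3 -c "from h import *;st()"
```

```text
time_s: 10.6
eef_pos: [557.0, -54.7, 8.4]
ee_rot: [-0.495, 0.495, 0.505, -0.505]
force: [0.3, -0.5, -0.4]
grip_width: 0.0
t 10.6 p [557.  -54.7   8.4] F [ 0.29 -0.54 -0.35] g 0.0
R [[-0.02, 0.0, -1.0], [1.0, -0.0, -0.02], [-0.0, -1.0, -0.0]] q [-0.31  0.66  1.61 -0.    0.87 -1.9 ]
```

```bash
python3 -m handwheel '[{"delta_pos":[0,0,-0.05],"twist":[0,0,0],"jaw":0},{"delta_pos":[0,0,-0.1],"twist":[0,0,0],"jaw":0},{"delta_pos":[0,0,-0.15],"twist":[0,0,0],"jaw":0},{"delta_pos":[0,0,-0.2],"twist":[0,0,0],"jaw":0},{"delta_pos":[0,0,-0.25],"twist":[0,0,0],"jaw":0},{"delta_pos":[0,0,-0.3],"twist":[0,0,0],"jaw":0},{"delta_pos":[0,0,-0.3],"twist":[0,0,0],"jaw":0},{"delta_pos":[0,0,-0.3],"twist":[0,0,0],"jaw":0},{"delta_pos":[0,0,-0.3],"twist":[0,0,0],"jaw":0},{"delta_pos":[0,0,-0.3],"twist":[0,0,0],"jaw":0}]'; python3 -c "from h import *;st()"
```

```text
time_s: 11.43
eef_pos: [560.0, -54.6, 8.4]
ee_rot: [-0.495, 0.495, 0.505, -0.505]
force: [-0.1, 0.5, -0.5]
grip_width: -0.0
t 11.43 p [560.  -54.6   8.4] F [-0.14  0.51 -0.51] g -0.0
R [[-0.02, 0.0, -1.0], [1.0, 0.0, -0.02], [0.0, -1.0, -0.0]] q [-0.31  0.66  1.6   0.    0.88 -1.9 ]
```

```bash
python3 -m handwheel '[{"delta_pos":[0,0,-0.04],"twist":[0,0,0],"jaw":0},{"delta_pos":[0,0,-0.08],"twist":[0,0,0],"jaw":0},{"delta_pos":[0,0,-0.12],"twist":[0,0,0],"jaw":0},{"delta_pos":[0,0,-0.16],"twist":[0,0,0],"jaw":0},{"delta_pos":[0,0,-0.2],"twist":[0,0,0],"jaw":0},{"delta_pos":[0,0,-0.2],"twist":[0,0,0],"jaw":0},{"delta_pos":[0,0,-0.2],"twist":[0,0,0],"jaw":0},{"delta_pos":[0,0,-0.2],"twist":[0,0,0],"jaw":0},{"delta_pos":[0,0,-0.2],"twist":[0,0,0],"jaw":0},{"delta_pos":[0,0,-0.2],"twist":[0,0,0],"jaw":0}]'; python3 - <<'E'
from h import *
st()
d=cap('side'); save('s5',cv2.resize(d['frame'][160:260,270:400],None,fx=6,fy=6,interpolation=cv2.INTER_CUBIC));st()
E
```

```text
time_s: 12.27
eef_pos: [562.0, -54.5, 8.4]
ee_rot: [-0.495, 0.495, 0.505, -0.505]
force: [0.3, 0.9, -0.0]
grip_width: 0.002
t 12.27 p [562.  -54.5   8.4] F [ 0.26  0.86 -0.01] g 0.0
R [[-0.02, 0.0, -1.0], [1.0, -0.0, -0.02], [-0.0, -1.0, -0.0]] q [-0.3   0.66  1.6  -0.    0.88 -1.9 ]
t 12.32 p [562.  -54.5   8.3] F [-0.69  0.89 -0.61] g 0.0
R [[-0.02, -0.0, -1.0], [1.0, 0.0, -0.02], [0.0, -1.0, 0.0]] q [-0.3   0.66  1.6   0.    0.88 -1.9 ]
```

View pics/s5.png

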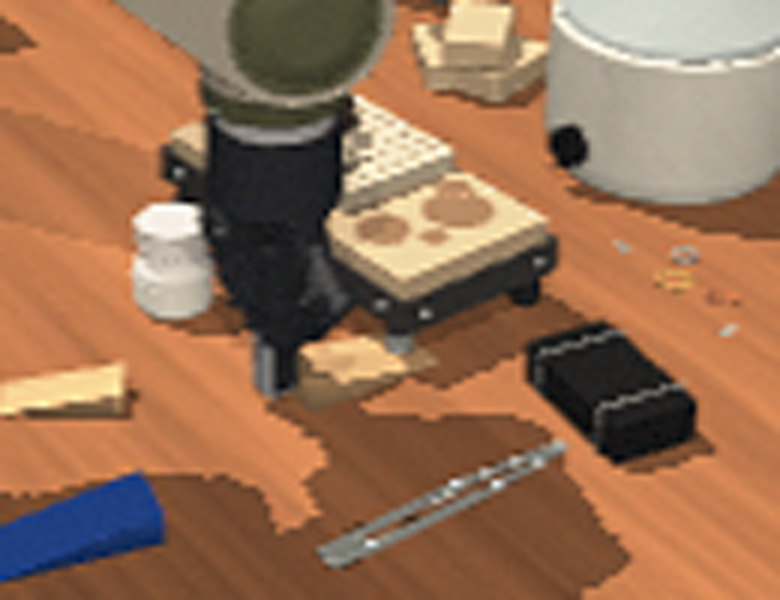

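```bash
python3 -m handwheel '[{"delta_pos":[0,0,-0.04],"twist":[0,0,0],"jaw":0},{"delta_pos":[0,0,-0.08],"twist":[0,0,0],"jaw":0},{"delta_pos":[0,0,-0.12],"twist":[0,0,0],"jaw":0},{"delta_pos":[0,0,-0.16],"twist":[0,0,0],"jaw":0},{"delta_pos":[0,0,-0.2],"twist":[0,0,0],"jaw":0},{"delta_pos":[0,0,-0.2],"twist":[0,0,0],"jaw":0},{"delta_pos":[0,0,-0.2],"twist":[0,0,0],"jaw":0},{"delta_pos":[0,0,-0.2],"twist":[0,0,0],"jaw":0},{"delta_pos":[0,0,-0.2],"twist":[0,0,0],"jaw":0},{"delta_pos":[0,0,-0.2],"twist":[0,0,0],"jaw":0}]'; cat >> h.py <<'E'
def favg(n=4):
    F=[telemetry.sense()['force']]
    for i in range(n): imaging.capture('wrist'); F.append(telemetry.sense()['force'])
    s=telemetry.sense(); print('t',round(s['time_s'],2),'p',np.round(s['eef_pos'],1),'Favg',np.mean(F,0).round(2),'Fx',np.array(F)[:,0].round(1))
E
python3 -c "from h import *;favg()"
```

```text
time_s: 13.15
eef_pos: [564.0, -54.5, 8.3]
ee_rot: [0.495, -0.495, -0.505, 0.505]
force: [-0.4, 0.5, 0.3]
grip_width: 0.002
t 13.35 p [564.  -54.5   8.4] Favg [ 0.03 -0.07 -0.21] Fx [-0.4 -0.3  0.6  0.3  0. ]
```

```bash
python3 -m handwheel '[{"delta_pos":[0,0,-0.04],"twist":[0,0,0],"jaw":0},{"delta_pos":[0,0,-0.08],"twist":[0,0,0],"jaw":0},{"delta_pos":[0,0,-0.12],"twist":[0,0,0],"jaw":0},{"delta_pos":[0,0,-0.16],"twist":[0,0,0],"jaw":0},{"delta_pos":[0,0,-0.2],"twist":[0,0,0],"jaw":0},{"delta_pos":[0,0,-0.2],"twist":[0,0,0],"jaw":0},{"delta_pos":[0,0,-0.2],"twist":[0,0,0],"jaw":0},{"delta_pos":[0,0,-0.2],"twist":[0,0,0],"jaw":0},{"delta_pos":[0,0,-0.2],"twist":[0,0,0],"jaw":0},{"delta_pos":[0,0,-0.2],"twist":[0,0,0],"jaw":0}]'; python3 -c "from h import *;favg()"
```

```text
time_s: 14.18
eef_pos: [565.6, -54.4, 8.3]
ee_rot: [0.495, -0.495, -0.505, 0.505]
force: [-4.9, -0.6, 3.2]
grip_width: -0.0
t 14.38 p [565.6 -54.4   8.3] Favg [-5.35 -0.22  3.95] Fx [-4.9 -5.7 -5.3 -5.4 -5.5]
```

```bash
python3 -m handwheel '[{"delta_pos":[0,0,-0.04],"twist":[0,0,0],"jaw":0},{"delta_pos":[0,0,-0.08],"twist":[0,0,0],"jaw":0},{"delta_pos":[0,0,-0.12],"twist":[0,0,0],"jaw":0},{"delta_pos":[0,0,-0.16],"twist":[0,0,0],"jaw":0},{"delta_pos":[0,0,-0.2],"twist":[0,0,0],"jaw":0},{"delta_pos":[0,0,-0.2],"twist":[0,0,0],"jaw":0},{"delta_pos":[0,0,-0.2],"twist":[0,0,0],"jaw":0},{"delta_pos":[0,0,-0.2],"twist":[0,0,0],"jaw":0},{"delta_pos":[0,0,-0.2],"twist":[0,0,0],"jaw":0},{"delta_pos":[0,0,-0.2],"twist":[0,0,0],"jaw":0}]'; python3 -c "from h import *;favg()"
```

```text
time_s: 15.22
eef_pos: [567.1, -54.3, 8.3]
ee_rot: [0.496, -0.494, -0.505, 0.506]
force: [-8.5, -0.5, 5.9]
grip_width: -0.002
t 15.42 p [567.1 -54.3   8.3] Favg [-7.87  0.06  5.76] Fx [-8.5 -7.7 -8.  -8.  -7.2]
```

```bash
python3 -m handwheel '[{"delta_pos":[0,0,0.05],"twist":[0,0,0],"jaw":0},{"delta_pos":[0,0,0.1],"twist":[0,0,0],"jaw":0},{"delta_pos":[0,0,0.2],"twist":[0,0,0],"jaw":0},{"delta_pos":[0,0,0.5],"twist":[0,0,0],"jaw":0},{"delta_pos":[0,0,1],"twist":[0,0,0],"jaw":0},{"delta_pos":[0,0,2],"twist":[0,0,0],"jaw":0},{"delta_pos":[0,0,4],"twist":[0,0,0],"jaw":0},{"delta_pos":[0,-2,6],"twist":[0,0,0],"jaw":0},{"delta_pos":[0,-5,8],"twist":[0,0,0],"jaw":0},{"delta_pos":[0,-9,9],"twist":[0,0,0],"jaw":0}]'; cat > chk.py <<'E'
from h import *
import sys
t=sys.argv[1]
st()
for n in ['scene','side']:
    d=cap(n);W=pts(d)
    m2=(abs(W[...,0]-690)<85)&(abs(W[...,1]-52)<140)&(W[...,2]>54)&(W[...,2]<82)
    nn,l,s,c=cv2.connectedComponentsWithStats(m2.astype(np.uint8));k=1+np.argmax(s[1:,4])
    r=cv2.minAreaRect(W[l==k][:,:2].astype(np.float32)); print(n,np.round(r[0],1),np.round(r[1],1),r[2])
    m=(W[...,2]>54)&(W[...,2]<67)&(l==k); P=W[m]
    for i in range(3):
        A=np.c_[P[:,:2]-[690,52],np.ones(len(P))];q=np.linalg.lstsq(A,P[:,2],rcond=None)[0]; e=P[:,2]-A@q; P=P[abs(e)<2]
    print('  plane slopes deg',np.degrees(q[:2]).round(2),q[2].round(2),len(P))
    f=d['frame'];c=f[160:260,270:400] if n=='side' else f[180:260,280:400]
    save(t+n,cv2.resize(c,None,fx=6,fy=6,interpolation=cv2.INTER_CUBIC))
E
python3 chk.py k1
```

```text
time_s: 16.25
eef_pos: [474.5, -55.6, 97.3]
ee_rot: [0.497, -0.493, -0.504, 0.506]
force: [1.0, -0.6, 0.2]
grip_width: -0.003
t 16.25 p [474.5 -55.6  97.3] F [ 0.98 -0.56  0.18] g -0.0
R [[-0.02, -0.006, -1.0], [1.0, 0.002, -0.02], [0.002, -1.0, 0.006]] q [-0.36  0.37  1.8  -0.    0.97 -1.95]
scene [690.9  52.9] [116.8 233.2] 4.971104145050049
  plane slopes deg [-0.08  0.05] 60.33 593
side [687.1  51.1] [117.  231.7] 6.106145858764648
  plane slopes deg [0.14 0.21] 60.66 398
```

View pics/k1side.png

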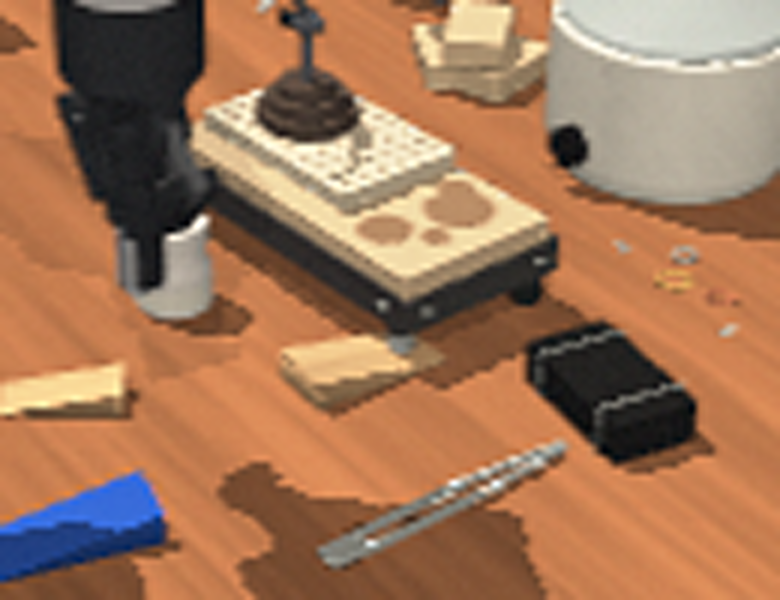

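View pics/k1scene.png

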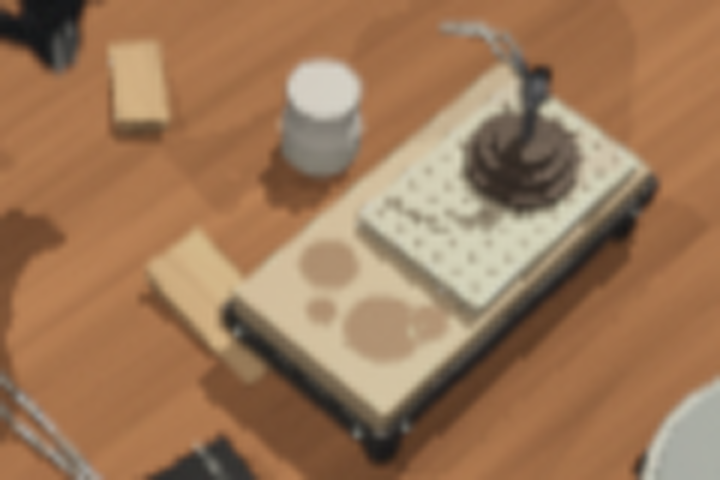

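```bash
python3 -m handwheel '[{"delta_pos":[0.2,0,-4],"twist":[0,0,0],"jaw":0},{"delta_pos":[0.2,0,-8],"twist":[0,0,0],"jaw":0},{"delta_pos":[0.2,0,-12],"twist":[0,0,0],"jaw":0},{"delta_pos":[0.2,0,-16],"twist":[0,0,0],"jaw":0},{"delta_pos":[0.2,0,-17.9],"twist":[0,0,0],"jaw":0},{"delta_pos":[0.2,0,-17.9],"twist":[0,0,0],"jaw":0},{"delta_pos":[0.2,1.5,-17.9],"twist":[0,0,0],"jaw":0},{"delta_pos":[0.2,2.8,-17.9],"twist":[0,0,0],"jaw":0},{"delta_pos":[0.2,3.1,-17.9],"twist":[0,0,0],"jaw":0},{"delta_pos":[0.2,3.1,-17.9],"twist":[0,0,0],"jaw":0}]'; python3 -c "from h import *;favg(2)"
```

```text
time_s: 17.18
eef_pos: [655.8, -50.5, 65.9]
ee_rot: [0.496, -0.494, -0.504, 0.505]
force: [0.5, 0.1, 1.3]
grip_width: -0.003
t 17.28 p [656.8 -50.7  67.8] Favg [0.64 0.1  0.62] Fx [0.5 1.2 0.3]
```

```bash
python3 -m handwheel '[{"delta_pos":[0.1,0,0.1],"twist":[0,0,0],"jaw":0},{"delta_pos":[0.1,0,0.3],"twist":[0,0,0],"jaw":0},{"delta_pos":[0.1,0.1,0.3],"twist":[0,0,0],"jaw":0},{"delta_pos":[0.1,0.2,0.3],"twist":[0,0,0],"jaw":0},{"delta_pos":[0.1,0.3,0.3],"twist":[0,0,0],"jaw":0},{"delta_pos":[0.1,0.4,0.3],"twist":[0,0,0],"jaw":0},{"delta_pos":[0.1,0.45,0.3],"twist":[0,0,0],"jaw":0},{"delta_pos":[0.1,0.45,0.3],"twist":[0,0,0],"jaw":0},{"delta_pos":[0.1,0.45,0.3],"twist":[0,0,0],"jaw":0},{"delta_pos":[0.1,0.45,0.3],"twist":[0,0,0],"jaw":0}]'; python3 -c "from h import *;favg(2)"
```

```text
time_s: 18.12
eef_pos: [653.9, -49.7, 62.9]
ee_rot: [-0.495, 0.495, 0.505, -0.505]
force: [-0.0, 0.0, -0.1]
grip_width: -0.001
t 18.22 p [653.9 -49.7  62.9] Favg [-0.01  0.18 -0.11] Fx [-0.   0.4 -0.4]
```

```bash
python3 -m handwheel '[{"delta_pos":[0,0.03,0],"twist":[0,0,0],"jaw":0},{"delta_pos":[0,0.06,0],"twist":[0,0,0],"jaw":0},{"delta_pos":[0,0.09,0],"twist":[0,0,0],"jaw":0},{"delta_pos":[0,0.12,0],"twist":[0,0,0],"jaw":0},{"delta_pos":[0,0.15,0],"twist":[0,0,0],"jaw":0},{"delta_pos":[0,0.18,0],"twist":[0,0,0],"jaw":0},{"delta_pos":[0,0.2,0],"twist":[0,0,0],"jaw":0},{"delta_pos":[0,0.2,0],"twist":[0,0,0],"jaw":0},{"delta_pos":[0,0.2,0],"twist":[0,0,0],"jaw":0},{"delta_pos":[0,0.2,0],"twist":[0,0,0],"jaw":0}]'; python3 -c "from h import *;favg(2)"
```

```text
time_s: 19.05
eef_pos: [653.9, -49.7, 61.1]
ee_rot: [0.495, -0.495, -0.505, 0.505]
force: [-1.3, -0.0, 3.6]
grip_width: -0.001
t 19.15 p [653.9 -49.7  61.1] Favg [-1.89  0.08  4.18] Fx [-1.3 -1.5 -2.8]
```

```bash
python3 -m handwheel '[{"delta_pos":[0,0.01,0],"twist":[0,0,0],"jaw":0},{"delta_pos":[0,0.02,0],"twist":[0,0,0],"jaw":0},{"delta_pos":[0,0.03,0],"twist":[0,0,0],"jaw":0},{"delta_pos":[0,0.04,0],"twist":[0,0,0],"jaw":0},{"delta_pos":[0,0.04,0],"twist":[0,0,0],"jaw":0},{"delta_pos":[0,0.04,0],"twist":[0,0,0],"jaw":0},{"delta_pos":[0,0.04,0],"twist":[0,0,0],"jaw":0},{"delta_pos":[0,0.04,0],"twist":[0,0,0],"jaw":0},{"delta_pos":[0,0.04,0],"twist":[0,0,0],"jaw":0},{"delta_pos":[0,0.04,0],"twist":[0,0,0],"jaw":0}]'; python3 -c "from h import *;favg(2)"
```

```text
time_s: 19.98
eef_pos: [653.9, -49.7, 61.0]
ee_rot: [-0.495, 0.495, 0.505, -0.505]
force: [-3.3, -0.1, 7.6]
grip_width: 0.001
t 20.08 p [653.9 -49.7  61. ] Favg [-3.56  0.34  7.4 ] Fx [-3.3 -3.5 -4. ]
```

```bash
python3 -m handwheel '[{"delta_pos":[0,0.01,0.01],"twist":[0,0,0],"jaw":0},{"delta_pos":[0,0.02,0.02],"twist":[0,0,0],"jaw":0},{"delta_pos":[0,0.03,0.03],"twist":[0,0,0],"jaw":0},{"delta_pos":[0,0.03,0.03],"twist":[0,0,0],"jaw":0},{"delta_pos":[0,0.03,0.03],"twist":[0,0,0],"jaw":0},{"delta_pos":[0,0.03,0.03],"twist":[0,0,0],"jaw":0},{"delta_pos":[0,0.03,0.03],"twist":[0,0,0],"jaw":0},{"delta_pos":[0,0.03,0.03],"twist":[0,0,0],"jaw":0},{"delta_pos":[0,0.03,0.03],"twist":[0,0,0],"jaw":0},{"delta_pos":[0,0.03,0.03],"twist":[0,0,0],"jaw":0}]'; python3 -c "from h import *;favg(2)"
```

```text
time_s: 20.92
eef_pos: [653.9, -49.7, 61.0]
ee_rot: [-0.495, 0.495, 0.505, -0.505]
force: [-4.1, 1.1, 8.5]
grip_width: 0.005
t 21.02 p [653.9 -49.7  61. ] Favg [-3.02  1.1   8.09] Fx [-4.1 -2.7 -2.2]
```

```bash
python3 -m handwheel '[{"delta_pos":[0,0.01,0.01],"twist":[0,0,0],"jaw":0},{"delta_pos":[0,0.02,0.02],"twist":[0,0,0],"jaw":0},{"delta_pos":[0,0.03,0.03],"twist":[0,0,0],"jaw":0},{"delta_pos":[0,0.04,0.03],"twist":[0,0,0],"jaw":0},{"delta_pos":[0,0.05,0.03],"twist":[0,0,0],"jaw":0},{"delta_pos":[0,0.05,0.03],"twist":[0,0,0],"jaw":0},{"delta_pos":[0,0.05,0.03],"twist":[0,0,0],"jaw":0},{"delta_pos":[0,0.05,0.03],"twist":[0,0,0],"jaw":0},{"delta_pos":[0,0.05,0.03],"twist":[0,0,0],"jaw":0},{"delta_pos":[0,0.05,0.03],"twist":[0,0,0],"jaw":0}]'; python3 -c "from h import *;favg(2)"
```

```text
time_s: 21.85
eef_pos: [653.9, -49.7, 61.0]
ee_rot: [-0.494, 0.495, 0.505, -0.505]
force: [-2.8, 1.4, 10.1]
grip_width: 0.003
t 21.95 p [653.9 -49.7  61. ] Favg [-2.84  0.94 10.46] Fx [-2.8 -2.7 -3.1]
```

10.5 N with no sink (spot stays at 61.0). Release and retreat.

```bash
python3 -m handwheel '[{"delta_pos":[0,-0.05,0],"twist":[0,0,0],"jaw":0},{"delta_pos":[0,-0.1,0],"twist":[0,0,0],"jaw":0},{"delta_pos":[0,-0.2,0],"twist":[0,0,0],"jaw":0},{"delta_pos":[0,-0.5,0],"twist":[0,0,0],"jaw":0},{"delta_pos":[0,-2,0],"twist":[0,0,0],"jaw":0},{"delta_pos":[0,-5,0],"twist":[0,0,0],"jaw":0},{"delta_pos":[0,-9,4],"twist":[0,0,0],"jaw":0},{"delta_pos":[0,-10,8],"twist":[0,0,0],"jaw":0},{"delta_pos":[0,-10,12],"twist":[0,0,0],"jaw":0},{"delta_pos":[0,-10,16],"twist":[0,0,0],"jaw":0}]'; python3 chk.py k2
```

```text
time_s: 22.78
eef_pos: [500.7, -52.7, 160.4]
ee_rot: [-0.494, 0.496, 0.505, -0.505]
force: [0.2, -0.7, 0.5]
grip_width: -0.002
t 22.78 p [500.7 -52.7 160.4] F [ 0.18 -0.68  0.45] g -0.0
R [[-0.02, 0.002, -1.0], [1.0, -0.001, -0.02], [-0.001, -1.0, -0.002]] q [-0.34  0.33  1.66 -0.    1.14 -1.93]
scene [690.5  52.7] [117.  233.4] 5.25630521774292
  plane slopes deg [0.15 0.07] 60.48 612
side [687.7  47.4] [117.7 223.1] 4.535917282104492
  plane slopes deg [0.61 0.33] 61.07 427
```

View pics/k2side.png

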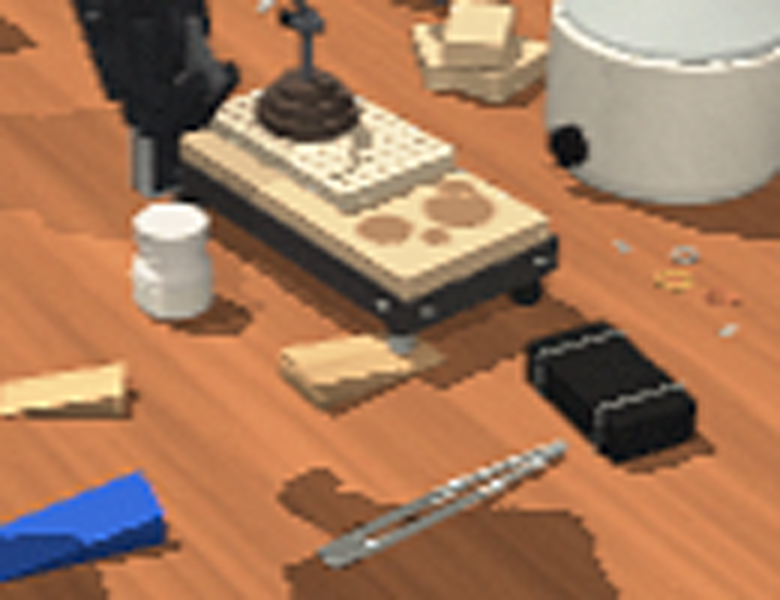

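View pics/k2scene.png

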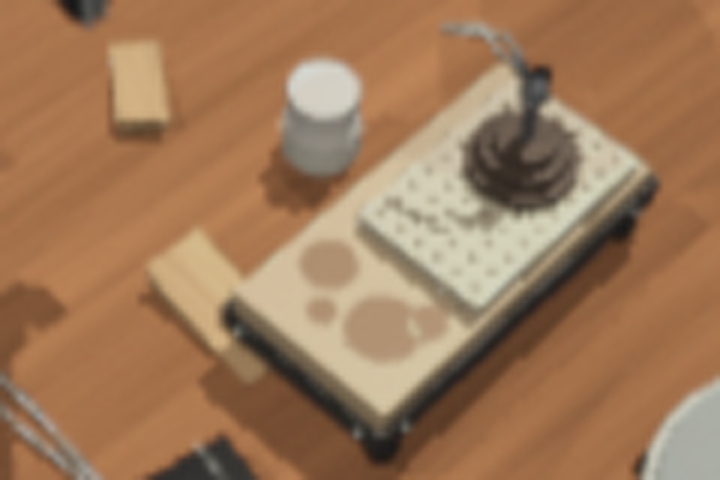

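```bash
python3 -c "
from h import *
print(ctrl.finish_job())"
```

```text
the job is handed in; nothing more can be done
None
```

The hearth no longer rocks: the wedge is snug under the bare leg, and the corner held still under a firm second press. I handed the job in at about 23 s.

- **First press:** the near-right corner gave way at about 5 N. It sank from 61 to about 55 mm before the force rose to 8.7 N as the bare leg met the bench, and then I let go.
- **Wedge:** I pushed the larger wooden wedge thin end first, with shut fingers, and the leg met it between TCP x = 564 and 566 mm. I sent one 2 mm step too many, so the push reached about 8 N; 2 to 4 N was the range given for snug.
- **Second press:** the same corner stayed at 61.0 to 61.1 mm up to 10.5 N. I then withdrew the fingers.

**Last checks:**
- **Scene camera:** the hearth is level to about 0.15° and within 1 mm of its starting place. The wedge lies straight under the leg, and nothing else near the hearth looks moved.
- **Side camera:** it disagreed, giving 0.6° of slope in the last frame and 0.2° in the frame before the second press. I put this down to depth noise and the gripper partly blocking that view, since the hearth and wedge look the same in both pictures.

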